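# Find the unlatched sump flap and push it open

## Robot

A 7-joint arm with a two-finger parallel gripper is mounted at the origin on the work surface. World frame = base frame: x ahead of the robot, y to its left, z up, the work surface at z = 0. Lengths are in mm, angles in degrees, forces in N, time in s.
With the tool pointing down it reaches from about 350 to 775 mm from the base axis. Payload 3.1 kg.
Tool frame: the origin (TCP) lies on the centre line of the jaws, within the pads' length; the fingertips stand 25 mm ahead of it and the grasp point (between the pads) lies 6 mm ahead of it; z points along the fingers, y is the line along which they close (so a half turn about z gives the same grasp; the last joint's range is limited). The gripper opens to 85 mm and grips with 20 to 120 N. Pads are 22 mm wide; open, the fingers measure 114 mm over their backs; the gripper's body (76 mm by 85 mm) begins 54 mm behind the grasp point. The pads swing forward as they close: fully open they stand 13 mm farther back than shut.
Start: joints at [62.011, 17.813, 0.802, 86.603, -0.252, 75.585, -1.558], TCP at [237.679, -496.01, 256.304] pointing down, gripper open.
Joint ranges: [-154.91, 154.91], [-16.99, 109.72], [-72.82, 74.43], [7.12, 147.25], [-82.49, 262.49], [11.32, 116.49], [-174.64, 174.64]. Speed limits (degrees/s): [159.86, 159.86, 180, 180, 180, 180, 180].

## Interface

Orientations are given as [roll, pitch, yaw] about the fixed x, y, z axes, in that order (R = Rz(yaw) Ry(pitch) Rx(roll)).
In Python, from station import env, vision gives the robot as it stands.
- The arm moves only by the shell command python3 -m crank 'ROWS'. ROWS is JSON, one flat list of numbers, 7 for each row, row after row: the shift along the tool's x, y, z in mm, then the turn, a rotation vector about the tool's x, y, z in rad, then the opening, from 0 (shut) to 1 (fully open). In form: [tx, ty, tz, ax, ay, az, grip, tx, ty, tz, ax, ay, az, grip, ...]. A call has 1 to 8 rows; each row shifts and turns the commanded pose from where the row before left it, along the tool's axes as they then stand; what a row does not reach is not made up. A row lasts 1/10 s, in which the tool goes at most 50 mm and 8.59 degrees, less where a joint would pass 70% of its speed; a pose out of reach is approached as far as the arm can. A call with a gripper value outside its range is refused whole. The fingers move at their own pace and stop on an object; the grip force is fixed at half the most. Time passes only in rows, so rows that do not move let the fingers close. It gives the time, the measured TCP pose, the force, the opening and the grip force at its end, in the units of the state.
- env.get_obs(): the state, without advancing time (a new reading comes with each control period).
- vision.snapshot(name): name is "scene" or "side" or "wrist"; returns the picture (400x640x3 uint8, red, green, blue); there is no depth.
- vision.camera_params(name): a dict with "camera_matrix" (3x3 intrinsics, pixels), "R" (3x3) and "t" (3): a world point X has camera coordinates R X + t. Camera axes: x right, y down, z forward; pixel columns grow to the right and rows downward; lengths in mm; the calibration is good to about 2 mm. The wrist camera is an equidistant fisheye: a pixel r from the principal point sees the ray r / f radians off the axis. A picture is of the moment at which its call begins: read the wrist's pose just before it. camera_params takes no time and is no camera call; for the wrist camera it gives the pose at the moment of the call.
- env.close_job(): hands the job in; it is judged then, once.
Trained networks look in the newest picture that a camera, given by its name, has taken for a name from the list of things; names that differ only in an ending like _2 or _b are one class to them, and where a whole thing is asked for, a point or a joint stands for the part that bears it (a point fixed in the world has none). Each returns a list of dicts, best first, with "p" (0 to 1); they miss things now and then, are a little off and sometimes report something else, mostly with a low value. They report only what shows in the picture. A call takes as long as a camera call.
- vision.masks_of(thing, camera): "region" (400x640 bool, what is visible of it) and "location" ([column, row] in pixels, amid what is visible of it).
The state is a dict: "time": time; "q": joint angles; "dq": joint speeds; "tau": joint torques, N m; "tool_pos": TCP position; "orientation": TCP orientation; "wrist_force": force on the tool from outside, world axes, zero at the start; "torque": the same for the moment, N m; "gripper_width": finger opening in mm; "gripper_force": force on a finger pad.
Only numpy, scipy, OpenCV 4.12 (cv2) and the standard library are available. Lean on these libraries where they do the work, as an engineer would, in place of code of your own. Each camera call takes 0.05 s, during which the arm holds its last target. There are 200 camera calls.

## Task

One of the four metal flaps on top of the green coolant sump has lost its catch. Press lightly on the black strips with a closed fingertip, one after another, until you find the flap that rocks, then push that flap right over, past upright to its stop, and leave it standing open. Do everything by pressing and pushing: grip and lift nothing, do not force the flaps that are held, and leave the things on the sump and bench where they are.

Things in the scene. Friction and masses are not known exactly. Their poses are not given: they have to be found in the camera images.
- sump: Green steel coolant sump, fixed, 206 (x) x 424 (y) x 100 mm tall. Origin: centre of underside; x points away from the robot, give or take the yaw, z up. Four like flaps lie flush in its top in a row along y, 98 mm apart, flap_0 at -y. Near rim 20 mm wide; beyond the flaps a ledge 60 mm wide with small things on it. Hidden catches hold three flaps; one, different each time, is loose.
- flap_0 (a joint): Angle of this aluminium flap, 120 (x) x 84 (y) x 5 mm: 0 shut, 1.57 rad upright, 1.75 at its stop. It tips about a pin along the sump's y, at sump x -5 mm, 2.5 mm below the top. Pressing beyond the pin sinks the far end into the hollow sump (60 mm free) and raises the near end. If loose it moves at 2 to 6 N on the strip and stays where left; if caught it gives less than 0.06 rad.
- flap_0_pad (a point): Centre of the black rubber strip (30 x 70 mm) on top of flap_0, 26 mm beyond its pin, where it is to be pressed. The flap's far edge is 45 mm beyond the pin. Moves with the flap; axes as the sump's when shut.
- flap_0_edge (a point): Middle of the near edge of flap_0 (the robot's side), 75 mm from its pin: the edge that rises. Moves with the flap.
- flap_1 (a joint): Angle of this aluminium flap, 120 (x) x 84 (y) x 5 mm: 0 shut, 1.57 rad upright, 1.75 at its stop. It tips about a pin along the sump's y, at sump x -5 mm, 2.5 mm below the top. Pressing beyond the pin sinks the far end into the hollow sump (60 mm free) and raises the near end. If loose it moves at 2 to 6 N on the strip and stays where left; if caught it gives less than 0.06 rad.
- flap_1_pad (a point): Centre of the black rubber strip (30 x 70 mm) on top of flap_1, 26 mm beyond its pin, where it is to be pressed. The flap's far edge is 45 mm beyond the pin. Moves with the flap; axes as the sump's when shut.
- flap_1_edge (a point): Middle of the near edge of flap_1 (the robot's side), 75 mm from its pin: the edge that rises. Moves with the flap.
- flap_2 (a joint): Angle of this aluminium flap, 120 (x) x 84 (y) x 5 mm: 0 shut, 1.57 rad upright, 1.75 at its stop. It tips about a pin along the sump's y, at sump x -5 mm, 2.5 mm below the top. Pressing beyond the pin sinks the far end into the hollow sump (60 mm free) and raises the near end. If loose it moves at 2 to 6 N on the strip and stays where left; if caught it gives less than 0.06 rad.
- flap_2_pad (a point): Centre of the black rubber strip (30 x 70 mm) on top of flap_2, 26 mm beyond its pin, where it is to be pressed. The flap's far edge is 45 mm beyond the pin. Moves with the flap; axes as the sump's when shut.
- flap_2_edge (a point): Middle of the near edge of flap_2 (the robot's side), 75 mm from its pin: the edge that rises. Moves with the flap.
- flap_3 (a joint): Angle of this aluminium flap, 120 (x) x 84 (y) x 5 mm: 0 shut, 1.57 rad upright, 1.75 at its stop. It tips about a pin along the sump's y, at sump x -5 mm, 2.5 mm below the top. Pressing beyond the pin sinks the far end into the hollow sump (60 mm free) and raises the near end. If loose it moves at 2 to 6 N on the strip and stays where left; if caught it gives less than 0.06 rad.
- flap_3_pad (a point): Centre of the black rubber strip (30 x 70 mm) on top of flap_3, 26 mm beyond its pin, where it is to be pressed. The flap's far edge is 45 mm beyond the pin. Moves with the flap; axes as the sump's when shut.
- flap_3_edge (a point): Middle of the near edge of flap_3 (the robot's side), 75 mm from its pin: the edge that rises. Moves with the flap.
- bush: Bystander, not to be disturbed: brass bush, a ring 28 mm across and 28 mm tall, standing on the ledge of the sump beyond the flaps. Origin: centre of its underside.
- toolbit: Bystander, not to be disturbed: dark steel lathe tool bit, 16 x 90 x 16 mm (21 mm at the brass tip), lying on the ledge of the sump beyond the flaps. Origin: centre of its underside.
- grease: Bystander, not to be disturbed: jar with a red cap, 64 mm across, 75 mm tall, on the bench. Origin: centre of its underside.
- mug: Bystander, not to be disturbed: blue mug, 80 mm across, 90 mm tall, on the bench. Origin: centre of its underside.
- driver: Bystander, not to be disturbed: screwdriver lying on the bench. Origin: about the middle of its length.
- caliper: Bystander, not to be disturbed: steel caliper, 200 mm long, lying on the bench. Origin: centre of its underside.
- spigot: Bystander, not to be disturbed: turned steel spigot, 50 mm across, 55 mm tall, on the bench. Origin: centre of its underside.

How it is judged (in metres and radians):
On the way:
1. the loose flap has been rocked (more than 0.15 rad) (value of joint any of flap_0, flap_1, flap_2, flap_3 above 0.15 rad), for 0.1 s.
At the end, for the whole second after the job is handed in: the loose flap stands open by more than 1.5 rad (86 degrees; the stop is at 100 degrees) and is still; the other three are shut (less than 0.1 rad) (((value of joint flap_0 above 1.5 rad and not (velocity of joint flap_0 above 0.05 rad/s) and not (velocity of joint flap_0 below -0.05 rad/s) and value of joint each of flap_1, flap_2, flap_3 below 0.1 rad) or (value of joint flap_1 above 1.5 rad and not (velocity of joint flap_1 above 0.05 rad/s) and not (velocity of joint flap_1 below -0.05 rad/s) and value of joint each of flap_0, flap_2, flap_3 below 0.1 rad) or (value of joint flap_2 above 1.5 rad and not (velocity of joint flap_2 above 0.05 rad/s) and not (velocity of joint flap_2 below -0.05 rad/s) and value of joint each of flap_0, flap_1, flap_3 below 0.1 rad) or (value of joint flap_3 above 1.5 rad and not (velocity of joint flap_3 above 0.05 rad/s) and not (velocity of joint flap_3 below -0.05 rad/s) and value of joint each of flap_0, flap_1, flap_2 below 0.1 rad))); the robot touches nothing.
It fails at once if a flap is forced (more than 60 N from the arm or fingers) (contact force between any of the arm, the fingers and flap_0 above 60 N or contact force between any of the arm, the fingers and flap_1 above 60 N or contact force between any of the arm, the fingers and flap_2 above 60 N or contact force between any of the arm, the fingers and flap_3 above 60 N).
It fails at once if a bystander is moved or lifted by more than 20 mm (distance of any of bush, toolbit, grease, mug, driver, caliper, spigot from where it was at the start of the episode above 0.02 m).
It also fails if it takes over 48 s, if anything falls off the work surface, if the arm or the gripper's body presses on something with over 40 N, if the wrist force passes 120 N, or if a joint passes its speed limit or range.

## Working session

There is one attempt and no reset: what is moved stays moved. The work goes in short steps, Python scripts to look and compute and a shell command to move; the robot and the scene stay as the last step left them, time stands still between calls to the robot, and variables do not carry over. Pictures are saved under pics/ and viewed, at most 10 in all, crops included, and the job is handed in when it is done.

```bash
mkdir -p pics
python3 - <<'E'
from station import env, vision
import cv2,numpy as np
o=env.get_obs();print({k:np.round(v,2) for k,v in o.items()})
for c in ["scene","side"]:
    im=vision.snapshot(c);cv2.imwrite(f"pics/{c}0.png",im[:,:,::-1])
    for t in ["flap_0_pad","sump"]:
        for d in vision.masks_of(t,c)[:6]: print(c,t,round(d["p"],2),d["location"],d["region"].sum())
    p=vision.camera_params(c);print(p["camera_matrix"],p["R"],p["t"])
E
```

```text
{'time': np.float64(0.0), 'q': array([62.01, 17.86,  0.8 , 86.69, -0.25, 75.58, -1.56]), 'dq': array([-0.08, -0.09, -0.01, -0.02, -0.01,  0.09,  0.  ]), 'tau': array([-0.000e+00, -3.799e+01,  1.500e-01, -2.306e+01,  1.000e-02,
        1.000e-02,  0.000e+00]), 'tool_pos': array([ 237.36, -495.39,  255.22]), 'orientation': array([-179.87,    0.  ,   25.6 ]), 'wrist_force': array([0.23, 0.18, 1.46]), 'torque': array([-0.01, -0.03,  0.02]), 'gripper_force': np.float64(0.0), 'gripper_width': np.float64(85.52)}
scene flap_0_pad 0.89 [280.1, 192.4] 762
scene sump 0.9 [327.8, 226.4] 11973
scene sump 0.74 [168.1, 176.7] 238
[[386.47341227   0.         315.1057162 ]
 [  0.         386.47341227 194.94212208]
 [  0.           0.           1.        ]] [[-0.18860679  0.98186539  0.01917911]
 [ 0.55409748  0.12252022 -0.82338616]
 [-0.8108042  -0.14466912 -0.56715729]] [ 114.87544706 -193.21064106 1517.05987733]
side flap_0_pad 0.72 [335.0, 180.4] 501
side flap_0_pad 0.27 [302.5, 206.3] 599
side sump 0.97 [299.2, 215.0] 7082
[[475.17921835   0.         313.91934358]
 [  0.         475.17921835 196.48619052]
 [  0.           0.           1.        ]] [[-0.90842494 -0.41793211 -0.00984276]
 [-0.22794292  0.51492298 -0.82637543]
 [ 0.35043709 -0.74845646 -0.56303354]] [ 469.9687686   203.64456895 1493.93797417]
```

View pics/scene0.png

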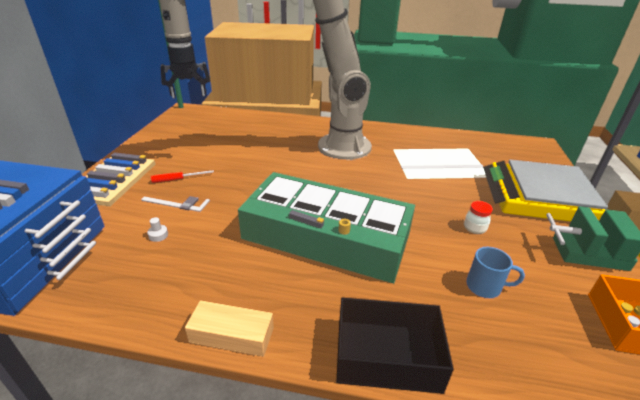

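View pics/side0.png

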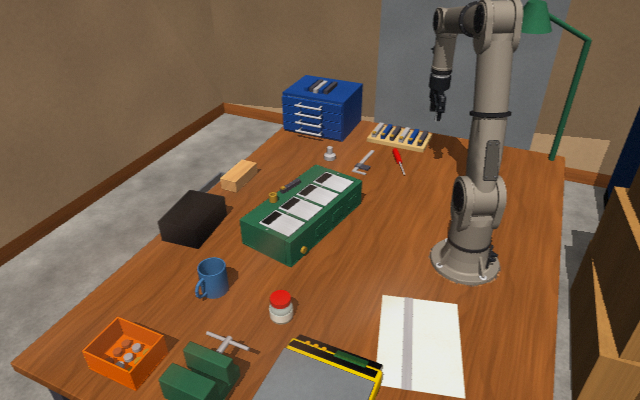

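The scene view shows the sump with its flaps in a row (whites at about (280,192) to (384,215), strips on the far side); tool bit (307,218) and bush (344,227) are on the ledge. The side view agrees and the sump is unobstructed. Next I fit its pose with the silhouettes.

```bash
cat > h.py <<'E'
from station import env, vision
import cv2,numpy as np
from scipy.optimize import minimize
P={c:vision.camera_params(c) for c in ["scene","side"]}
def proj(c,X):
    p=P[c];Y=np.asarray(X)@np.array(p["R"]).T+p["t"];u=Y@np.array(p["camera_matrix"]).T
    return u[:,:2]/u[:,2:]
def world(v,L):
    x,y,a=v;L=np.atleast_2d(L).astype(float);c,s=np.cos(a),np.sin(a)
    return np.c_[x+c*L[:,0]-s*L[:,1],y+s*L[:,0]+c*L[:,1],L[:,2]]
def ray(c,px,z):
    p=P[c];R=np.array(p["R"]);d=R.T@np.linalg.solve(p["camera_matrix"],[*px,1]);C=-R.T@p["t"]
    return C+d*(z-C[2])/d[2]
E
python3 - <<'E'
from h import *
box=np.array([[sx*103,sy*212,z] for sx in(-1,1) for sy in(-1,1) for z in(0,100)])
H={};M={}
for c in P:
    vision.snapshot(c);m=vision.masks_of("sump",c)[0]["region"].astype(np.uint8)
    k,_=cv2.findContours(m,cv2.RETR_EXTERNAL,cv2.CHAIN_APPROX_NONE);k=max(k,key=cv2.contourArea)
    H[c]=cv2.convexHull(k);M[c]=cv2.contourArea(H[c]); print(c,m.sum(),M[c])
def iou(c,v):
    h=cv2.convexHull(proj(c,world(v,box)).astype(np.float32));i,_=cv2.intersectConvexConvex(h,H[c].astype(np.float32));return i/(cv2.contourArea(h)+M[c]-i)
g=ray("scene",(327,210),100);print(g)
for cs in (["scene"],["side"],["scene","side"]):
    best=min((minimize(lambda v:-sum(iou(c,(v[0],v[1],v[2]/200)) for c in cs),[g[0],g[1],a],method="Nelder-Mead",options=dict(initial_simplex=np.array([g[0],g[1],a])+np.array([[0,0,0],[30,0,0],[0,30,0],[0,0,20]]),maxiter=600)) for a in(-40,0,40)),key=lambda r:r.fun)
    v=best.x*[1,1,1/200];print(cs,v,np.degrees(v[2]),best.fun)
np.save("v.npy",v)
for i in range(4): print(i,world(v,[21,-147+98*i,100]).round(1))
o=env.get_obs()
for t in ["bush","toolbit"]:
  for c in P:
    d=vision.masks_of(t,c)
    if d:
        w=ray(c,d[0]["location"],110); a=v[2];dx,dy=w[:2]-v[:2];print(t,c,d[0]["p"],"local",np.cos(a)*dx+np.sin(a)*dy,-np.sin(a)*dx+np.cos(a)*dy)
im=vision.snapshot("scene")[:,:,::-1].copy()
im=cv2.resize(im[150:300,200:450],None,fx=3,fy=3,interpolation=cv2.INTER_CUBIC)
L=[[21,-147+98*i,100] for i in range(4)]+[[-80,-147+98*i,100] for i in range(4)]+[list(b) for b in box]
for q in proj("scene",world(v,L)): cv2.circle(im,tuple(int(x) for x in (q-[200,150])*3+1),3,(0,0,255),-1)
cv2.imwrite("pics/fit.png",im)
E
```

```text
scene 11943 12546.5
side 7025 7215.0
[563.11372446  20.58786084 100.        ]
['scene'] [ 5.45746884e+02  1.95799999e+01 -1.97242237e-01] -11.301147694686447 -0.9883695721322562
['side'] [ 5.46238570e+02  2.01572980e+01 -1.84698567e-01] -10.582448358702404 -0.9938488555715255
['scene', 'side'] [ 5.46156136e+02  1.97509033e+01 -1.84945002e-01] -10.59656807619941 -1.979275762304027
0 [[ 539.8 -128.6  100. ]]
1 [[557.8 -32.3 100. ]]
2 [[575.8  64.1 100. ]]
3 [[593.8 160.4 100. ]]
bush scene 0.54 local 58.113494097982475 63.510491268419074
bush side 0.47 local 84.03235070955336 63.38510754671193
toolbit scene 0.61 local 79.99941444694173 -31.27973836109706
toolbit side 0.56 local 73.6119011367282 -22.678044213040984
```

View pics/fit.png

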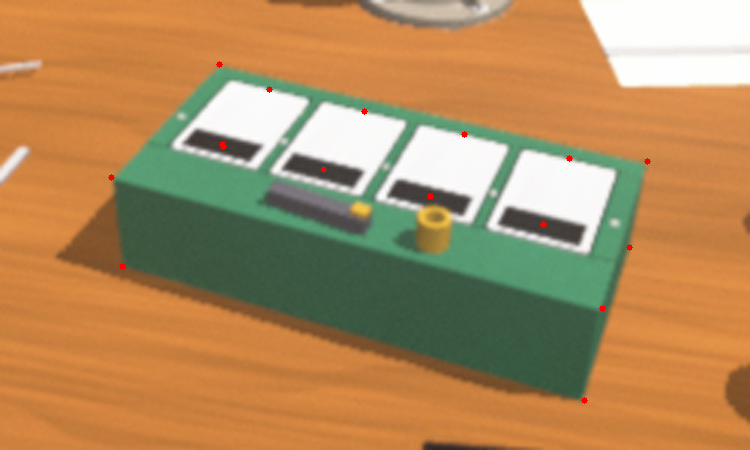

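The fit lines up with all four strips and corners (crop: strips at (222,146), (323,170), (430,197), (543,225); bush at (433,230) and tool bit at (315,205) on the ledge). I'll shut the gripper, turn to the sump's yaw and move over.

```bash
python3 -m crank '[0,0,0,0,0,0.126,0, 0,0,0,0,0,0.126,0, 0,0,0,0,0,0.126,0, 0,0,0,0,0,0.126,0, 0,0,0,0,0,0.127,0, 16,-30,0,0,0,0,0, 16,-30,0,0,0,0,0, 16,-30,0,0,0,0,0]'; python3 -m crank '[16,-30,0,0,0,0,0, 16,-30,0,0,0,0,0, 16,-30,0,0,0,0,0, 16,-30,0,0,0,0,0, 16,-30,0,0,0,0,0, 16,-30,0,0,0,0,0, 16,-30,0,0,0,0,0, 0,0,0,0,0,0,0]'
cat > loc.py <<'E'
from h import *
import sys
from scipy.spatial.transform import Rotation as Ro
v=np.load("v.npy");o=env.get_obs();a=v[2];d=o["tool_pos"][:2]-v[:2]
l=np.array([[np.cos(a),np.sin(a)],[-np.sin(a),np.cos(a)]])@d
R=Ro.from_euler("xyz",o["orientation"],degrees=True)
print("sump-frame tcp",l.round(1),"tip z above top",round(o["tool_pos"][2]-125,1),"rpy",np.round(o["orientation"],1),"F",np.round(o["wrist_force"],1))
if len(sys.argv)>1:
    t=np.array([float(x) for x in sys.argv[1:4]]);w=world(v,[t[0],t[1],125+t[2]])[0]-o["tool_pos"];print("tool shift",R.inv().apply(w).round(1))
E
python3 loc.py 21 -147 30
```

```text
time: 1.55
tool_pos: [301.9, -415.5, 256.4]
orientation: [180.0, -0.0, -10.6]
wrist_force: [0.4, 0.1, 0.1]
gripper_width: 0.5
gripper_force: 0.0
time: 2.35
tool_pos: [453.6, -224.2, 256.4]
orientation: [-179.8, -0.1, -9.9]
wrist_force: [-1.3, 0.3, 0.3]
gripper_width: -0.1
gripper_force: 0.0
sump-frame tcp [ -46.1 -256.8] tip z above top 131.4 rpy [-1.798e+02 -1.000e-01 -9.900e+00] F [-1.3  0.3  0.3]
tool shift [  68.2 -108.6  102. ]
```

```bash
python3 -m crank '[16,-27,16,0,0,0,0, 16,-27,16,0,0,0,0, 16,-27,16,0,0,0,0, 16,-27,16,0,0,0,0, 0,0,19,0,0,0,0, 0,0,19,0,0,0,0, 0,0,0,0,0,0,0, 0,0,0,0,0,0,0]'; python3 loc.py 21 -147 6
```

```text
time: 3.15
tool_pos: [532.4, -136.6, 154.4]
orientation: [180.0, 0.0, -10.6]
wrist_force: [0.5, 0.2, 0.3]
gripper_width: 0.4
gripper_force: 0.0
sump-frame tcp [  15.2 -156.2] tip z above top 29.4 rpy [180.    0.  -10.6] F [0.5 0.2 0.3]
tool shift [ 5.8 -9.2 23.4]
```

```bash
python3 -m crank '[6,-9,6,0,0,0,0, 0,0,8,0,0,0,0, 0,0,8,0,0,0,0, 0,0,0,0,0,0,0]'; python3 -m crank '[0,0,2,0,0,0,0, 0,0,2,0,0,0,0, 0,0,0,0,0,0,0]'; python3 -m crank '[0,0,2,0,0,0,0,0,0,0,0,0,0,0]'; python3 loc.py
```

```text
time: 3.55
tool_pos: [539.0, -128.0, 130.8]
orientation: [180.0, 0.2, -10.5]
wrist_force: [0.1, 1.0, -0.7]
gripper_width: -0.1
gripper_force: 0.0
time: 3.85
tool_pos: [540.0, -128.3, 128.2]
orientation: [180.0, 0.0, -10.6]
wrist_force: [0.4, -0.9, -0.0]
gripper_width: 0.1
gripper_force: 0.0
time: 4.05
tool_pos: [540.0, -128.2, 126.2]
orientation: [180.0, 0.0, -10.6]
wrist_force: [0.0, -0.2, -0.7]
gripper_width: -0.2
gripper_force: 0.0
sump-frame tcp [  21.2 -146.5] tip z above top 1.2 rpy [180.    0.  -10.6] F [ 0.  -0.2 -0.7]
```

```bash
python3 -m crank '[0,0,2,0,0,0,0,0,0,0,0,0,0,0]'; python3 -m crank '[0,0,1,0,0,0,0,0,0,0,0,0,0,0]';python3 -m crank '[0,0,1,0,0,0,0,0,0,0,0,0,0,0]'
```

```text
time: 4.25
tool_pos: [540.5, -128.2, 124.9]
orientation: [180.0, -0.0, -10.5]
wrist_force: [-0.0, 0.3, 3.2]
gripper_width: 0.2
gripper_force: 1.6
time: 4.45
tool_pos: [540.4, -128.2, 124.8]
orientation: [180.0, -0.1, -10.5]
wrist_force: [-1.8, 0.2, 8.9]
gripper_width: 0.0
gripper_force: 4.0
time: 4.65
tool_pos: [540.5, -128.2, 124.8]
orientation: [180.0, -0.1, -10.5]
wrist_force: [-4.3, 0.1, 12.8]
gripper_width: 0.1
gripper_force: 6.3
```

Flap_0 holds at 13 N with no give, so it is caught. On to flap_1.

```bash
python3 -m crank '[0,0,-20,0,0,0,0, 0,-33,0,0,0,0,0, 0,-33,0,0,0,0,0, 0,-32,0,0,0,0,0, 0,0,10,0,0,0,0, 0,0,7,0,0,0,0, 0,0,0,0,0,0,0]'; python3 loc.py 21 -49 0; python3 -m crank '[0,0,2,0,0,0,0,0,0,0,0,0,0,0]'; python3 -m crank '[0,0,1,0,0,0,0,0,0,0,0,0,0,0]'
```

```text
time: 5.35
tool_pos: [557.2, -33.1, 124.0]
orientation: [179.9, 0.1, -10.6]
wrist_force: [0.4, 0.1, 0.3]
gripper_width: 0.0
gripper_force: 0.0
sump-frame tcp [ 20.6 -49.9] tip z above top -1.0 rpy [ 1.799e+02  1.000e-01 -1.060e+01] F [0.4 0.1 0.3]
tool shift [ 0.4 -0.9 -1. ]
time: 5.55
tool_pos: [557.9, -33.6, 123.2]
orientation: [179.9, 0.0, -10.7]
wrist_force: [-0.4, 0.1, 0.1]
gripper_width: -0.0
gripper_force: 0.0
time: 5.75
tool_pos: [558.2, -33.1, 122.6]
orientation: [179.9, -0.0, -10.6]
wrist_force: [0.4, -1.0, 1.7]
gripper_width: 0.5
gripper_force: 0.7
```

```bash
python3 -m crank '[0,0,1,0,0,0,0,0,0,0,0,0,0,0]'; python3 -m crank '[0,0,1,0,0,0,0,0,0,0,0,0,0,0]'; python3 -m crank '[0,0,1,0,0,0,0,0,0,0,0,0,0,0]'
```

```text
time: 5.95
tool_pos: [558.3, -32.8, 121.6]
orientation: [179.9, -0.0, -10.6]
wrist_force: [0.1, -2.1, 3.6]
gripper_width: -0.0
gripper_force: 1.3
time: 6.15
tool_pos: [558.4, -32.3, 120.4]
orientation: [180.0, -0.1, -10.6]
wrist_force: [-0.0, -3.0, 3.5]
gripper_width: 0.3
gripper_force: 1.3
time: 6.35
tool_pos: [558.4, -32.0, 119.3]
orientation: [180.0, -0.0, -10.6]
wrist_force: [0.1, -1.5, 2.0]
gripper_width: 0.2
gripper_force: 1.3
```

Flap_1 gives under about 3 N: it is the loose one. I press it further.

```bash
python3 -m crank '[0,0,2,0,0,0,0,0,0,2,0,0,0,0,0,0,2,0,0,0,0,0,0,2,0,0,0,0,0,0,0,0,0,0,0]'; python3 -m crank '[0,0,2,0,0,0,0,0,0,2,0,0,0,0,0,0,2,0,0,0,0,0,0,2,0,0,0,0,0,0,0,0,0,0,0]';  python3 loc.py
python3 - <<'E'
from h import *
im=vision.snapshot("side")[:,:,::-1]
cv2.imwrite("pics/s1.png",cv2.resize(im[100:280,210:400],None,fx=3,fy=3))
E
```

```text
time: 6.85
tool_pos: [558.0, -30.8, 110.8]
orientation: [-179.9, 0.0, -10.5]
wrist_force: [0.1, 0.3, 1.3]
gripper_width: -0.2
gripper_force: 0.4
time: 7.35
tool_pos: [558.2, -31.7, 102.9]
orientation: [-180.0, -0.0, -10.5]
wrist_force: [1.5, 0.2, 1.6]
gripper_width: 0.3
gripper_force: 0.6
sump-frame tcp [ 21.3 -48.3] tip z above top -22.1 rpy [-180.    -0.   -10.5] F [1.5 0.2 1.6]
```

View pics/s1.png

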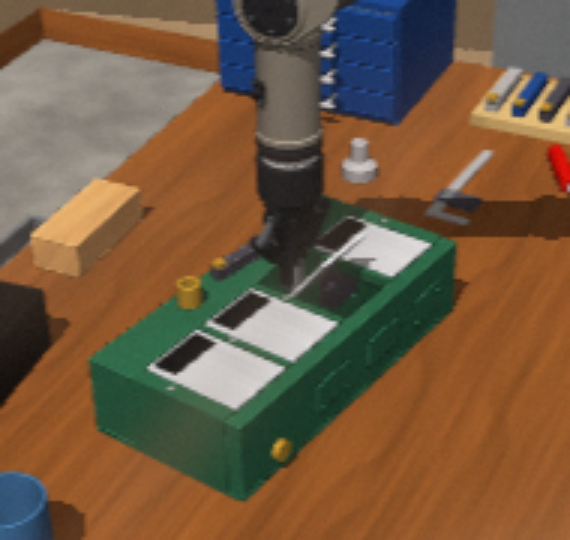

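Flap_1 stands at about 50° (its edge shows at (325,265) in the crop), the others flat. I lift off, go round to the robot's side and push.

```bash
python3 -m crank '[0,0,-10,0,0,0,0,0,0,-30,0,0,0,0,0,0,-30,0,0,0,0,0,0,-30,0,0,0,0,0,0,-30,0,0,0,0,-20,0,0,0,0,0,0,-35,0,0,0,0,0,0,-35,0,0,0,0,0,0]'; python3 -m crank '[-35,0,0,0,0,0,0,-10,0,0,0,0,0,0,0,0,0,0,0,0,0,0,0,0,0,0,0,0]'; python3 loc.py -112 -49 32
```

```text
time: 8.2
tool_pos: [468.1, -15.3, 233.5]
orientation: [180.0, 0.1, -10.6]
wrist_force: [-0.2, 0.9, -0.3]
gripper_width: -0.0
gripper_force: 0.0
time: 8.6
tool_pos: [426.3, -7.5, 233.8]
orientation: [180.0, -0.1, -10.6]
wrist_force: [0.3, 0.3, 0.8]
gripper_width: 0.1
gripper_force: 0.0
sump-frame tcp [-112.8  -48.8] tip z above top 108.8 rpy [ 1.80e+02 -1.00e-01 -1.06e+01] F [0.3 0.3 0.8]
tool shift [ 0.7  0.2 76.8]
```

```bash
python3 -m crank '[0,0,25,0,0,0,0,0,0,25,0,0,0,0,0,0,25,0,0,0,0,5,0,0,0,0,0,0,10,0,0,0,0,0,0,10,0,0,0,0,0,0,5,0,0,0,0,0,0,0,0,0,0,0,0,0]'; python3 loc.py; python3 -m crank '[5,0,0,0,0,0,0,5,0,0,0,0,0,0,5,0,0,0,0,0,0,5,0,0,0,0,0,0,0,0,0,0,0,0,0]';python3 -m crank '[5,0,0,0,0,0,0,5,0,0,0,0,0,0,5,0,0,0,0,0,0,5,0,0,0,0,0,0,0,0,0,0,0,0,0]'; python3 loc.py
```

```text
time: 9.4
tool_pos: [456.8, -12.9, 159.3]
orientation: [-180.0, -0.1, -10.6]
wrist_force: [-0.3, 0.0, 0.4]
gripper_width: -0.5
gripper_force: 0.0
sump-frame tcp [-81.8 -48.5] tip z above top 34.3 rpy [-1.80e+02 -1.00e-01 -1.06e+01] F [-0.3  0.   0.4]
time: 9.9
tool_pos: [474.9, -16.3, 158.2]
orientation: [-180.0, 0.0, -10.6]
wrist_force: [0.4, 0.6, 0.6]
gripper_width: 0.1
gripper_force: 0.0
time: 10.4
tool_pos: [495.3, -20.2, 158.3]
orientation: [-180.0, -0.1, -10.6]
wrist_force: [1.6, 1.1, -1.2]
gripper_width: -0.2
gripper_force: 0.0
sump-frame tcp [-42.6 -48.6] tip z above top 33.3 rpy [-1.80e+02 -1.00e-01 -1.06e+01] F [ 1.6  1.1 -1.2]
```

```bash
python3 -m crank '[4,0,0,0,0,0,0,4,0,0,0,0,0,0,4,0,0,0,0,0,0,4,0,0,0,0,0,0,4,0,0,0,0,0,0,4,0,0,0,0,0,0,0,0,0,0,0,0,0]'; python3 -m crank '[2,0,0,0,0,0,0,2,0,0,0,0,0,0,0,0,0,0,0,0,0]';python3 loc.py
python3 - <<'E'
from h import *
im=vision.snapshot("side")[:,:,::-1]
cv2.imwrite("pics/s2.png",cv2.resize(im[100:280,210:400],None,fx=3,fy=3))
E
```

```text
time: 11.1
tool_pos: [518.6, -24.5, 158.4]
orientation: [-180.0, -0.1, -10.6]
wrist_force: [0.5, -0.8, -1.3]
gripper_width: -0.3
gripper_force: 0.0
time: 11.4
tool_pos: [521.6, -25.0, 158.0]
orientation: [180.0, 0.0, -10.5]
wrist_force: [-0.2, 0.5, -0.3]
gripper_width: 0.2
gripper_force: 0.2
sump-frame tcp [-15.9 -48.5] tip z above top 33.0 rpy [180.    0.  -10.5] F [-0.2  0.5 -0.3]
```

View pics/s2.png

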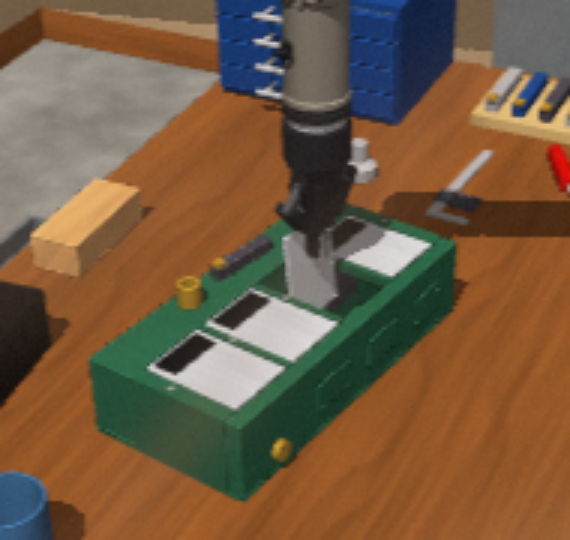

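The flap stands close to upright (plate at (310,270)), with the finger behind it. I push on until the force shows the stop.

```bash
for i in 1 2 3; do :; done; python3 -m crank '[2,0,0,0,0,0,0,2,0,0,0,0,0,0,0,0,0,0,0,0,0]'; python3 -m crank '[2,0,0,0,0,0,0,0,0,0,0,0,0,0]'; python3 -m crank '[2,0,0,0,0,0,0,0,0,0,0,0,0,0]'; python3 loc.py
```

```text
time: 11.75
tool_pos: [525.0, -25.7, 157.9]
orientation: [180.0, 0.1, -10.5]
wrist_force: [-2.2, 0.2, -0.7]
gripper_width: -0.3
gripper_force: 1.1
time: 11.95
tool_pos: [525.3, -25.7, 157.8]
orientation: [180.0, 0.3, -10.5]
wrist_force: [-6.5, 1.7, 1.8]
gripper_width: 0.0
gripper_force: 3.4
time: 12.15
tool_pos: [525.5, -25.7, 157.8]
orientation: [179.9, 0.6, -10.5]
wrist_force: [-10.1, 1.4, 6.2]
gripper_width: -0.3
gripper_force: 5.5
sump-frame tcp [-12.  -48.5] tip z above top 32.8 rpy [179.9   0.6 -10.5] F [-10.1   1.4   6.2]
```

The stop is reached: x -12 mm as predicted, with the force rising stiffly. I back off, lift clear and look.

```bash
python3 -m crank '[-6,0,0,0,0,0,0,-10,0,0,0,0,0,0,-25,0,0,0,0,0,0,-30,0,0,0,0,0,0,-25,0,0,0,0,0,0,0,0,-30,0,0,0,0,0,0,-40,0,0,0,0,0,0,-30,0,0,0,0]'; python3 -m crank '[-20,0,0,0,0,0,0,0,0,0,0,0,0,0,0,0,0,0,0,0,0]'; python3 loc.py
python3 - <<'E'
from h import *
ims=[]
v=np.load("v.npy")
for c,(r,k) in {"side":(100,210),"scene":(120,220)}.items():
    im=cv2.resize(vision.snapshot(c)[r:r+180,k:k+190,::-1],None,fx=2,fy=2).copy()
    for th,col in((90,(0,0,255)),(100,(255,0,0))):
        t=np.radians(th);q=proj(c,world(v,[[-5-75*np.cos(t),y,97.5+75*np.sin(t)] for y in(-91,-7)]))
        for a in q: cv2.circle(im,tuple(int(x) for x in (a-[k,r])*2),2,col,-1)
    ims.append(im)
cv2.imwrite("pics/end.png",np.hstack(ims))
E
```

```text
time: 12.95
tool_pos: [435.7, -9.0, 260.7]
orientation: [-180.0, -0.2, -10.5]
wrist_force: [0.8, 0.8, -0.2]
gripper_width: 0.3
gripper_force: 0.0
time: 13.25
tool_pos: [415.7, -5.4, 258.4]
orientation: [180.0, -0.1, -10.5]
wrist_force: [0.6, 0.7, -0.2]
gripper_width: 0.1
gripper_force: 0.0
sump-frame tcp [-123.6  -48.7] tip z above top 133.4 rpy [ 1.80e+02 -1.00e-01 -1.05e+01] F [ 0.6  0.7 -0.2]
```

View pics/end.png

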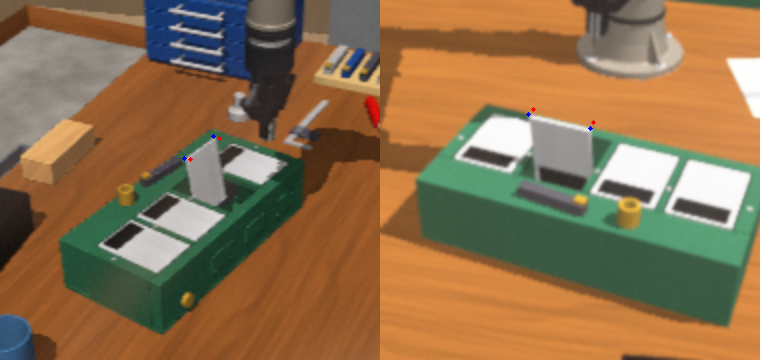

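The flap's top edge lies on the blue 100° marks in both views ((185,158)–(214,136) and (529,115)–(590,128)). The others are shut, the ledge items are in place, and the arm is clear.

```bash
python3 -c "
from station import env
print(env.close_job())"
```

```text
the job is handed in; nothing more can be done
None
```

Flap_1 was the loose one: it now stands open at its stop (about 100°), the other three flaps are shut, nothing else was disturbed, and the job was handed in at about 13 s (the hand-in returned no verdict).

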